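Release a spring-held bead tub from the craft rack and stand it in the tray

TASK

In the wooden bead rack, press the round tub down into its holder until it lets go and springs up, then lift it out and set it down upright inside the dark wooden tray, letting go only once it stands on the tray's floor. Leave the square tub in the rack alone.

Things in the scene. Friction and masses are not known exactly. Their poses are not given: they have to be found in the camera images.
- round_tub_mid (a point): Centre of the round bead tub: closed, white plastic, 40 mm diameter, 74 mm tall, z along its axis, 60 g. It starts latched down in the 42 mm well of one of three 90 mm square light wood holders in a row on the rack; holder tops are flat, 102 mm above the table. Only the lid's sloping edge and flat middle (24 mm across) stand 4 mm above that: too little to grip. Lid top: 37 mm above this point.
- round_lift (a joint): Height in m of the sprung platform under the round tub: 0 latched, -0.006 hard stop, +0.036 sprung up. Pressing the lid's middle 4 to 6 mm down (2 to 3 N) frees the latch; once the press is taken away the tub rises by itself in about 0.5 s and stays 36 mm higher, with 36 mm of straight side wall above the holder's top to grip; it then lifts straight out.
- tray_in (a point): Middle of the inner floor of the shallow, dark wooden tray (180 mm along its x by 160 mm along its y outside, walls 6 mm thick, 16 mm high overall); z is up. The floor is flat and empty, about 5 to 6 mm above the table. It is fixed.
- square_tub_mid (a point): Centre of the square bead tub: white plastic, 36 mm square, 74 mm tall, latched down in another holder of the rack on a like spring latch. To be left alone. The third holder has a 58 mm wide well and is empty; its own tub (54 mm diameter, 74 mm tall) stands on the table.
Things that resemble listed ones, but are neither listed nor needed, are in the scene too. Of the things shaped like the part that bears tray_in, the dark wooden one is meant.

How it is judged:
On the way, in this order (a step that is already met when the one before it is completed fails the run):
1. the round tub has been pressed in and has sprung up on its platform, still standing in its well (value of joint round_lift above 0.032 m and distance of round_tub_mid from where it was at the start of the episode between 0.03 and 0.042 m), for 0.2 s.
2. the round tub stands on the tray's floor, upright, while still held by the fingers (x of round_tub_mid in the frame of tray_in between -0.068 and 0.068 m and y of round_tub_mid in the frame of tray_in between -0.058 and 0.058 m and z of round_tub_mid in the frame of tray_in between 0.03 and 0.043 m and angle between round_tub_mid's own z axis and vertical below 0.17 rad and contact force between the fingers and round_tub above 0.5 N), for 0.1 s.
At the end, for the whole second after the job is handed in: The round tub stands upright (within 10 degrees) on the tray's floor, wholly inside the tray's walls, released and at rest; the square tub is still latched down in its holder (moved less than 8 mm) (x of round_tub_mid in the frame of tray_in between -0.068 and 0.068 m and y of round_tub_mid in the frame of tray_in between -0.058 and 0.058 m and z of round_tub_mid in the frame of tray_in between 0.03 and 0.043 m and angle between round_tub_mid's own z axis and vertical below 0.17 rad and linear speed of round_tub below 0.02 m/s and distance of square_tub_mid from where it was at the start of the episode below 0.008 m); the robot touches nothing.
It fails at once if the square tub was released or moved by more than 8 mm (distance of square_tub_mid from where it was at the start of the episode above 0.008 m).
It also fails if it takes over 45 s, if anything falls off the work surface, if the arm or the gripper's body presses on something with over 40 N, if the wrist force passes 120 N, or if a joint passes its speed limit or range.

ROBOT

A 6-joint arm with a two-finger parallel gripper is mounted at the origin on the work surface. World frame = base frame: x ahead of the robot, y to its left, z up, the work surface at z = 0. Lengths are in m, angles in rad, forces in N, time in s.
With the tool pointing down it reaches from about 0.35 to 0.975 m from the base axis. Payload 4.9 kg.
Tool frame: the origin (TCP) lies at the very end of the fingers, on their centre line; the grasp point (between the pads) lies 19 mm behind it (ctrl.grip_point_offset is the distance from the TCP to the grasp point, in m); z points along the fingers, y is the line along which they close (so a half turn about z gives the same grasp; the last joint's range is limited). The gripper opens to 85 mm and grips with 20 to 120 N. Pads are 22 mm wide; open, the fingers measure 114 mm over their backs; the gripper's body (76 mm by 85 mm) begins 54 mm behind the grasp point. The pads swing forward as they close: fully open they stand 13 mm farther back than shut.
Start: joints at [-1.425, 0.053, 1.613, -0, 1.476, -0.119], TCP at [0.164, -0.603, 0.192] pointing down, gripper open.
Joint ranges: [-3.01, 3.01], [-1.01, 2.22], [0.06, 2.58], [-1.02, 4.17], [0.09, 2.62], [-3.14, 3.14]. Speed limits (rad/s): [2.57, 2.57, 3.14, 3.14, 3.14, 3.14].

INTERFACE

Orientations are given as a rotation vector (axis times angle).
In Python, from station import ctrl gives the robot as it stands.
- The arm moves only by the tool send_rows, never from a script. Its argument "rows" is a list of rows, each a list of 3 entries, a list of its own where there are three numbers: the finger opening in cm, from 0 to 8.54, then the shift along the tool's x, y, z in cm, then the turn about the tool's z in degrees. A call has 1 to 10 rows; each row shifts and turns the commanded pose from where the row before left it, along the tool's axes as they then stand; what a row does not reach is not made up. A row lasts 1/8 s, in which the tool goes at most 62.5 mm and 10.7 degrees, less where a joint would pass 70% of its speed; a pose out of reach is approached as far as the arm can. A call with a gripper value outside its range is refused whole. The fingers move at their own pace and stop on an object; "newtons" is the grip in N (left out, the last holds). Time passes only in rows, so rows that do not move let the fingers close. It gives the time, the measured TCP pose, the force, the opening and the grip force at its end, in the units of the state.
- ctrl.get_obs(): the state, without advancing time (a new reading comes with each control period).
- ctrl.get_image(name): name is "side" or "top" or "wrist"; returns a dict with "frame" (420x560x3 uint8, red, green, blue), "range_z" (420x560 float32, m along the optical axis (not along the pixel's ray), 0 where there is no reading), "fx", "fy", "cx", "cy" (pixels), "cam_to_world" (4x4, takes a point from camera to world coordinates). Camera axes: x right, y down, z forward; pixel columns grow to the right and rows downward; lengths in m; the calibration is good to about 2 mm. A picture is of the moment at which its call begins.
- ctrl.finish_job(): hands the job in; it is judged then, once.
The state is a dict: "t": time; "q": joint angles; "dq": joint speeds; "effort": joint torques, N m; "tool_pos": TCP position; "tool_rot": TCP orientation; "contact_force": force on the tool from outside, world axes, zero at the start; "wrist_torque": the same for the moment, N m; "opening": finger opening in m; "grip_force": force on a finger pad.
Only numpy, scipy, OpenCV 4.12 (cv2) and the standard library are available. Lean on these libraries where they do the work, as an engineer would, in place of code of your own. Each camera call takes 0.05 s, during which the arm holds its last target. There are 200 camera calls.

## Working session

There is one attempt and no reset: what is moved stays moved. The work goes in short steps, Python scripts to look and compute and a tool call to move; the robot and the scene stay as the last step left them, time stands still between calls to the robot, and variables do not carry over. Pictures are saved under pics/ and viewed, at most 10 in all, crops included, and the job is handed in when it is done.

Besides the shell and the picture viewer there is one more tool, called after ">>>" as name([rows], argument=value, ...), one row to a line, values as JSON. send_rows: Moves the arm, as the interface text tells. Its arguments: {"type":"object","properties":{"rows":{"type":"array","items":{"type":"array"}},"newtons":{"type":"number"}},"required":["rows"]}

```bash
mkdir -p pics
cat > h.py <<'E'
import numpy as np, cv2
from station import ctrl
def get(n,save=None):
    d=ctrl.get_image(n)
    if save: cv2.imwrite('pics/'+save+'.png',cv2.cvtColor(d['frame'],cv2.COLOR_RGB2BGR))
    return d
def ray(d,u,v,z):
    M=np.array(d['cam_to_world']); r=M[:3,:3]@np.array([(u-d['cx'])/d['fx'],(v-d['cy'])/d['fy'],1]); o=M[:3,3]
    return o+r*(z-o[2])/r[2]
def cloud(d):
    M=np.array(d['cam_to_world']); z=d['range_z']; v,u=np.mgrid[:z.shape[0],:z.shape[1]]
    P=np.stack([(u-d['cx'])/d['fx']*z,(v-d['cy'])/d['fy']*z,z],-1)@M[:3,:3].T+M[:3,3]
    P[z==0]=np.nan
    return P
E
python3 - <<'E'
from h import *
d=get('top','top'); np.savez('top.npz',**d); d2=get('side','side'); np.savez('side.npz',**d2)
print(np.array(d['cam_to_world']).round(3),ctrl.get_obs())
E
```

```text
[[ 0.024 -0.991  0.132  0.34 ]
 [-0.999 -0.02   0.029 -0.113]
 [-0.026 -0.132 -0.991  1.052]
 [ 0.     0.     0.     1.   ]] {'t': 0.1, 'q': array([-1.42502714e+00,  5.32709318e-02,  1.61416797e+00,  1.39680019e-05,
        1.47599125e+00, -1.19027015e-01]), 'dq': array([ 0.00299379, -0.00159526, -0.00236636,  0.00022362, -0.00172923,
        0.00022821]), 'effort': array([-3.54149570e-04, -3.94904780e+01, -3.71364462e+01, -1.31088354e-04,
        3.89857640e-03,  1.82635910e-05]), 'tool_pos': array([ 0.16346561, -0.60258471,  0.19089163]), 'tool_rot': array([-3.11227680e+00, -4.14482129e-01,  1.67439667e-05]), 'contact_force': array([-0.58239448,  1.04943271, -0.0937661 ]), 'wrist_torque': array([-0.00408463, -0.02852184,  0.04761264]), 'grip_force': 0.0, 'opening': 0.08556367984971675}
```

View pics/top.png

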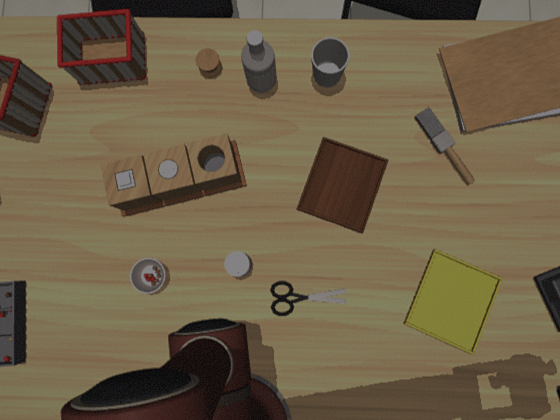

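View pics/side.png

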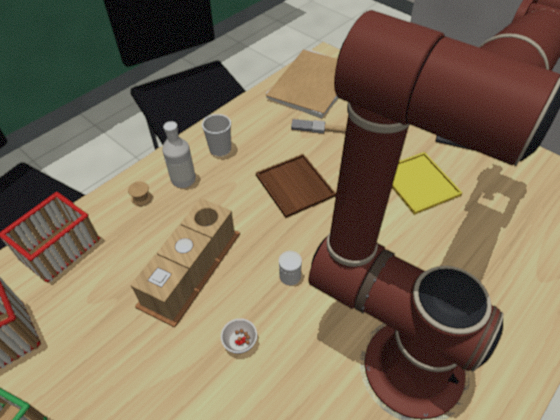

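The top view shows the round tub's lid at (168,169) in the middle holder and the square tub at (124,180). The empty well is at (211,157) and the dark tray is centred near (342,185). The yellow tray is a decoy.

Run:
```python
from h import *
d=dict(np.load('top.npz')); P=cloud(d); f=d['frame']
w=((f.min(2)>140)).astype(np.uint8)
n,l,s,c=cv2.connectedComponentsWithStats(w)
for i in range(1,n):
    if s[i,4]>60 : print(s[i],c[i].round(1),ray(d,*c[i],0.106).round(4))
q=np.array([[324,138],[387,158],[362,232],[297,210]])
for a in q: print('tray',ray(d,*a,0.016).round(3))
hsv=cv2.cvtColor(f,cv2.COLOR_RGB2HSV)
m=np.zeros(f.shape[:2],np.uint8); m[120:250,285:400]=(f[120:250,285:400].max(2)<110)
cs=max(cv2.findContours(m,0,2)[0],key=cv2.contourArea); r=cv2.minAreaRect(cs); print(r); 
for a in cv2.boxPoints(r): print(ray(d,*a,0.016).round(3))
for uv in [(124,180),(168,169),(150,160),(190,175),(342,185),(154,205)]: print(uv,P[uv[1],uv[0]].round(4))
# top face region of holders
t=(P[...,2]>0.095)&(P[...,2]<0.112); t[:, :95]=0;t[:,255:]=0;t[:125]=0;t[220:]=0
cs=max(cv2.findContours(t.astype(np.uint8),0,2)[0],key=cv2.contourArea); r=cv2.minAreaRect(cs); print(r)
for a in cv2.boxPoints(r): print(ray(d,*a,0.102).round(3))
```

```text
tray [ 0.643 -0.177  0.016]
tray [ 0.598 -0.321  0.016]
tray [ 0.427 -0.264  0.016]
tray [ 0.474 -0.118  0.016]
((342.1380310058594, 184.51358032226562), (71.23604583740234, 79.44264221191406), 19.653823852539062)
[ 0.474 -0.114  0.016]
[ 0.649 -0.172  0.016]
[ 0.595 -0.326  0.016]
[ 0.423 -0.265  0.016]
(124, 180) [0.5182 0.2481 0.1064]
(168, 169) [0.5438 0.1565 0.1051]
(150, 160) [0.5637 0.1977 0.0999]
(190, 175) [0.532  0.1095 0.1035]
(342, 185) [ 0.5357 -0.2204  0.002 ]
(154, 205) [0.4793 0.2113 0.0096]
((146.17648315429688, 174.20590209960938), (42.20119857788086, 88.52549743652344), 75.96376037597656)
[0.552 0.308 0.102]
[0.602 0.126 0.102]
[0.513 0.1   0.102]
[0.464 0.279 0.102]
```

>>> send_rows([
  [0,[3.3,-3.7,0],0],
  [0,[3.3,-3.7,0],0],
  [0,[3.3,-3.7,0],0],
  [0,[3.3,-3.7,0],0],
  [0,[3.3,-3.7,0],0],
  [0,[3.3,-3.7,0],0],
  [0,[3.3,-3.7,0],0],
  [0,[3.3,-3.7,0],0],
  [0,[3.3,-3.7,0],0],
  [0,[3.3,-3.7,0],0],
], newtons=30)

```text
t: 1.35
tool_pos: [0.3855, -0.1581, 0.1916]
tool_rot: [-3.114, -0.414, -0.0]
contact_force: [0.5, -0.4, 0.4]
opening: -0.0
grip_force: 0.0
```

>>> send_rows([
  [0,[2.9,-3.3,0],0],
  [0,[2.9,-3.3,0],0],
  [0,[2.9,-3.3,0],0],
  [0,[2.9,-3.3,0],0],
  [0,[2.9,-3.3,0],0],
  [0,[2.9,-3.3,0],0],
  [0,[2.9,-3.3,0],0],
  [0,[2.9,-3.3,0],0],
  [0,[0,0,0],0],
  [0,[0,0,0],0],
])

```text
t: 2.6
tool_pos: [0.5396, 0.1555, 0.1914]
tool_rot: [3.114, 0.415, -0.002]
contact_force: [1.0, 0.2, -0.8]
opening: 0.0003
grip_force: 0.0
```

Run:
```python
from h import *
d=get('wrist','w1'); np.savez('w1.npz',**d); o=ctrl.get_obs(); print(o['tool_pos'],o['tool_rot']); 
M=np.linalg.inv(d['cam_to_world'])
p=M@np.array([.544,.157,.106,1]); print(p[0]/p[2]*d['fx']+d['cx'],p[1]/p[2]*d['fy']+d['cy'])
```

```text
[0.53956424 0.15509945 0.19157565] [ 3.11386794e+00  4.13819770e-01 -1.46232740e-03]
277.0236367759985 197.39365663217154
```

View pics/w1.png

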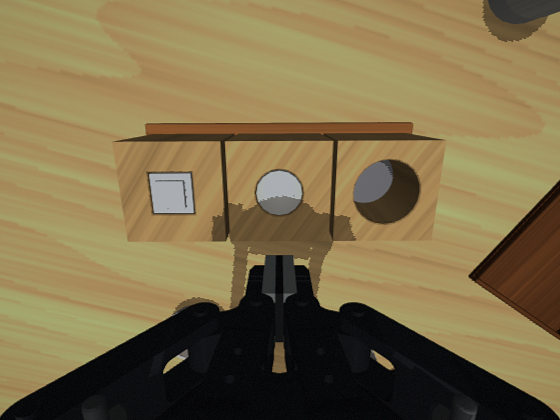

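The close view shows the round lid as a disc centred at about (279,192), with the square lid at (171,193).

Run:
```python
from h import *
d=dict(np.load('w1.npz')); f=d['frame']
h=cv2.cvtColor(f,cv2.COLOR_RGB2HSV)
m=np.zeros(f.shape[:2],np.uint8); m[160:225,245:315]=(h[160:225,245:315,1]<60)&(h[160:225,245:315,2]>70)
c=max(cv2.findContours(m,0,2)[0],key=cv2.contourArea); (u,v),r=cv2.minEnclosingCircle(c); print(u,v,r)
p=ray(d,u,v,.104); print(p)
from scipy.spatial.transform import Rotation as R
o=ctrl.get_obs(); print(R.from_rotvec(o['tool_rot']).inv().apply(p-o['tool_pos'])*100)
```

```text
278.8244323730469 191.77503967285156 23.322965621948242
[0.54874596 0.15668077 0.104     ]
[0.93608583 0.08522347 8.75668115]
```

>>> send_rows([
  [0,[0.8,0.1,2],0],
  [0,[0,0,3],0],
  [0,[0,0,2.5],0],
  [0,[0,0,0.5],0],
  [0,[0,0,0],0],
  [0,[0,0,0],0],
])

```text
t: 3.4
tool_pos: [0.549, 0.1569, 0.1134]
tool_rot: [-3.114, -0.414, -0.004]
contact_force: [-0.3, 0.3, 0.1]
opening: 0.0
grip_force: 0.0
```

Run:
```python
from h import *
get('wrist','w2'); print(ctrl.get_obs())
```

```text
{'t': 3.45, 'q': array([ 1.48125379e-01, -1.57091253e-02,  1.81626568e+00, -5.09137950e-06,
        1.33853547e+00,  1.45429452e+00]), 'dq': array([ 1.13256557e-03, -3.63920612e-05,  3.02795322e-04,  1.18508171e-03,
        1.17430327e-03,  1.32385337e-04]), 'effort': array([-5.60940045e-02, -3.43649840e+01, -3.50834155e+01, -2.11997016e-03,
        2.33592918e-04, -1.59417400e-04]), 'tool_pos': array([0.549026  , 0.15694466, 0.11346218]), 'tool_rot': array([-3.11409604, -0.41446054, -0.00392757]), 'contact_force': array([ 1.33746202,  0.07252252, -0.2835948 ]), 'wrist_torque': array([-0.00198354, -0.03667404, -0.01250063]), 'grip_force': 0.0, 'opening': 9.9123417988305e-05}
```

View pics/w2.png

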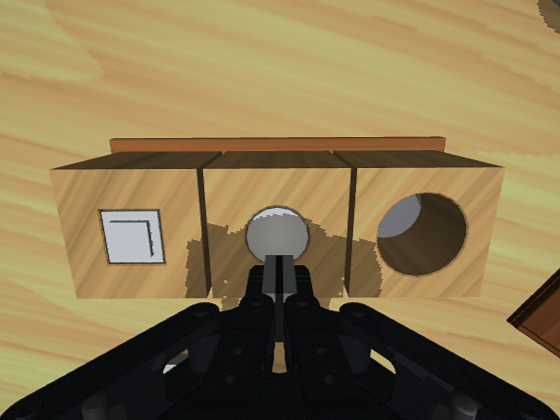

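The fingertip's front edge is at about (280,256), just over the round lid, which is centred near (277,237). I'll check the offset by ray.

Run:
```python
from h import *
from scipy.spatial.transform import Rotation as R
d=get('wrist'); o=ctrl.get_obs()
for u,v in [(277,236.5),(246,236.5),(309,236.5),(277,206)]:
    p=ray(d,u,v,.104); print(p,R.from_rotvec(o['tool_rot']).inv().apply(p-o['tool_pos'])*100)
```

```text
[0.54826255 0.15660119 0.104     ] [-0.08029349  0.0209015   0.94252481]
[0.54303039 0.17583226 0.104     ] [-0.08214801 -1.97210948  0.9420046 ]
[0.55366282 0.13675226 0.104     ] [-0.0783794   2.07794348  0.94306173]
[0.56799148 0.1619274  0.104     ] [1.96322407 0.02299331 0.94743795]
```

>>> send_rows([
  [0,[-0.1,0,0.5],0],
  [0,[0,0,0.3],0],
  [0,[0,0,0.2],0],
  [0,[0,0,0.2],0],
  [0,[0,0,0.05],0],
  [0,[0,0,0],0],
  [0,[0,0,0],0],
])

```text
t: 4.38
tool_pos: [0.5472, 0.1567, 0.0997]
tool_rot: [-3.114, -0.415, -0.0]
contact_force: [-0.2, -0.3, 0.6]
opening: -0.0001
grip_force: 0.0
```

>>> send_rows([
  [0,[0,0,-2],0],
  [0,[0,0,-4],0],
  [6.5,[0,0,-3],0],
  [6.5,[0,0,0],0],
  [6.5,[0,0,0],0],
  [6.5,[0,0,0],0],
  [6.5,[0,0,0],0],
])

```text
t: 5.25
tool_pos: [0.5464, 0.1565, 0.1881]
tool_rot: [3.114, 0.415, -0.004]
contact_force: [-0.5, -0.1, 0.9]
opening: 0.065
grip_force: 0.0
```

Run:
```python
from h import *
from scipy.spatial.transform import Rotation as R
d=get('wrist','w3'); o=ctrl.get_obs(); print(o['tool_pos'],o['opening'],o['t'])
P=cloud(d); q=P[150:260,230:330].reshape(-1,3); q=q[(q[:,2]>.12)&(q[:,2]<.16)]; print(len(q), q.mean(0) if len(q) else 0, np.median(q,0) if len(q) else 0)
```

```text
[0.54652193 0.15657882 0.1883982 ] 0.06494322447834937 5.3
0 0 0
```

View pics/w3.png

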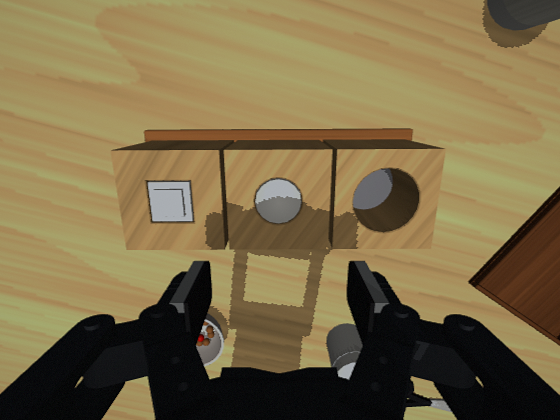

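The tub hasn't sprung: the lid at (278,201) is still flush. I'll press again more gradually, watching the force.

>>> send_rows([
  [0,[0.1,0,2],0],
  [0,[0,0,3],0],
  [0,[0,0,3],0],
  [0,[0,0,0.2],0],
  [0,[0,0,0.2],0],
  [0,[0,0,0.2],0],
  [0,[0,0,0.2],0],
  [0,[0,0,0],0],
  [0,[0,0,0],0],
])

```text
t: 6.42
tool_pos: [0.5482, 0.1569, 0.1018]
tool_rot: [3.114, 0.415, 0.001]
contact_force: [-0.2, 0.1, 0.2]
opening: 0.0001
grip_force: 0.0
```

Run:
```python
from h import *
for i in range(4):
    d=get('wrist','w4' if i==0 else None); o=ctrl.get_obs(); print(o['tool_pos'],o['contact_force'])
```

```text
[0.54815837 0.1569493  0.10174476] [-0.5435541   0.00258216 -0.21787903]
[0.54814091 0.15694992 0.10170301] [ 0.69887915  0.04676519 -0.3777599 ]
[0.54810296 0.15693488 0.10164714] [-0.38182176 -0.07754297  1.10139818]
[0.5480671  0.15692633 0.10157237] [ 0.0455963  -1.08059366  0.29252255]
```

View pics/w4.png

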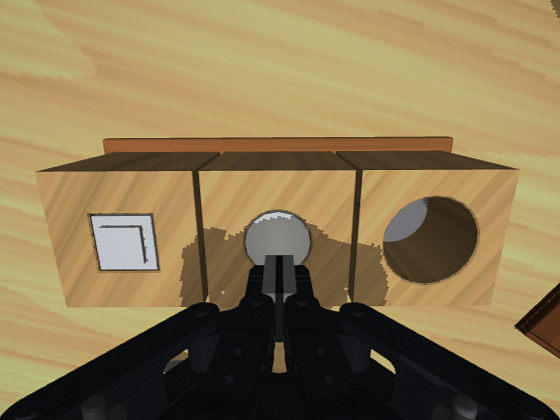

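The fingertip is at the lid, near (280,258), but there's no clear force yet. I'll go deeper in small steps.

>>> send_rows([
  [0,[0,0,0.2],0],
  [0,[0,0,0],0],
  [0,[0,0,0],0],
])

```text
t: 7.0
tool_pos: [0.548, 0.1569, 0.0994]
tool_rot: [-3.114, -0.415, 0.0]
contact_force: [0.8, -0.4, -0.2]
opening: 0.0001
grip_force: 0.0
```

>>> send_rows([
  [0,[0,0,0.15],0],
  [0,[0,0,0],0],
  [0,[0,0,0],0],
])

```text
t: 7.38
tool_pos: [0.548, 0.1569, 0.098]
tool_rot: [-3.114, -0.415, 0.0]
contact_force: [0.7, -0.2, 0.5]
opening: -0.0004
grip_force: 0.0
```

>>> send_rows([
  [0,[0,0,0.15],0],
  [0,[0,0,0],0],
  [0,[0,0,0],0],
])

```text
t: 7.75
tool_pos: [0.548, 0.1569, 0.0965]
tool_rot: [-3.114, -0.415, 0.0]
contact_force: [-0.4, 0.4, -0.3]
opening: -0.0001
grip_force: 0.0
```

>>> send_rows([
  [0,[0,0,0.15],0],
  [0,[0,0,0],0],
  [0,[0,0,0],0],
])

```text
t: 8.12
tool_pos: [0.548, 0.1569, 0.095]
tool_rot: [-3.114, -0.415, 0.0]
contact_force: [0.4, -0.7, -0.2]
opening: -0.0003
grip_force: 0.0
```

Run:
```python
from h import *
o=ctrl.get_obs(); print(o['tool_pos'],o['contact_force'],o['wrist_torque'])
d=get('side'); f=d['frame'][140:320,110:310]; cv2.imwrite('pics/s2.png',cv2.resize(f[...,::-1],None,fx=3,fy=3,interpolation=2))
```

```text
[0.54802014 0.15692871 0.09498961] [ 0.40143863 -0.70059932 -0.19904304] [0.00397331 0.01941206 0.03084881]
```

View pics/s2.png

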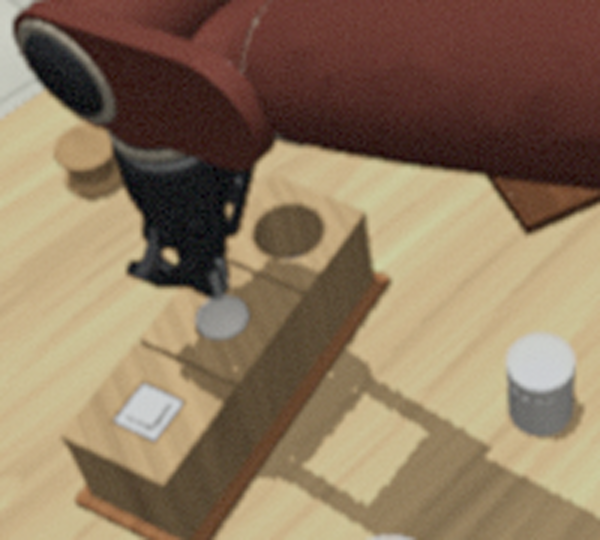

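The tip is at crop (220,296), just above or behind the lid centre at (222,317), so there may still be a gap. I'll check it by projection.

Run:
```python
from h import *
d=dict(np.load('side.npz')); M=np.linalg.inv(d['cam_to_world'])
def pr(p):
    p=M@np.r_[p,1]; return (p[:2]/p[2]*[d['fx'],d['fy']]+[d['cx'],d['cy']]).round(1)
def crop(p): return (pr(p)-[110,140])*3
for z in (.095,.1,.105,.11,.12): print(z,crop([.548,.157,z]))
for p in [(.53,.157,.106),(.56,.157,.106)]: print(p,crop(p))
P=cloud(d)
for u,v in [(184,246),(184,244),(184,248)]: print(P[v,u])
print(ray(d,110+222/3,140+317/3,.105), ray(d,110+220/3,140+297/3,.105))
d2=get('side'); P2=cloud(d2)
for v in range(228,252,2): print(v,P2[v,183].round(4), d2['frame'][v,183])
t=dict(np.load('top.npz')); print(ray(t,168.5,169,.105))
```

```text
0.095 [222.3 317.7]
0.1 [221.1 314.1]
0.105 [220.2 310.5]
0.11 [219.  306.6]
0.12 [216.9 299.1]
(0.53, 0.157, 0.106) [235.2 322.5]
(0.56, 0.157, 0.106) [209.7 301.2]
[0.54180193 0.1604519  0.10448275]
[0.54771434 0.15596873 0.10204844]
[0.53588446 0.16492102 0.10700161]
[0.54217652 0.16002241 0.105     ] [0.55777413 0.14880913 0.105     ]
228 [0.5383 0.1524 0.1684] [71 74 74]
230 [0.5375 0.1541 0.1635] [54 51 52]
232 [0.5382 0.1551 0.1564] [56 56 55]
234 [0.5364 0.1574 0.153 ] [63 59 63]
236 [0.5361 0.1589 0.1472] [74 74 72]
238 [0.5339 0.1614 0.1443] [88 89 85]
240 [0.5553 0.1516 0.1063] [129 130 124]
242 [0.5494 0.1561 0.1085] [139 137 134]
244 [0.5459 0.1594 0.1074] [146 145 140]
246 [0.5423 0.1626 0.1064] [152 149 146]
248 [0.5385 0.166  0.1056] [149 147 145]
250 [0.5359 0.1687 0.1031] [155 155 150]
[0.54379835 0.15546563 0.105     ]
```

Run:
```python
from h import *
d=get('wrist'); P=cloud(d); o=ctrl.get_obs(); print(o['tool_pos'],o['t'],o['contact_force'])
for v in range(205,330,5): print(v,P[v,272].round(4),P[v,288].round(4),d['frame'][v,272])
```

```text
[0.54805684 0.15692772 0.09503778] 8.275 [-0.05834189  1.74062676  0.33535944]
205 [0.5717 0.166  0.1024] [0.574  0.1572 0.102 ] [196 166 106]
210 [0.5687 0.1652 0.1021] [0.5712 0.1564 0.1023] [184 149  94]
215 [0.5656 0.1644 0.1013] [0.5671 0.1552 0.0984] [77 76 75]
220 [0.5632 0.1637 0.1031] [0.5654 0.1548 0.1025] [203 208 214]
225 [0.5609 0.1631 0.105 ] [0.5629 0.1541 0.1038] [131 131 126]
230 [0.5584 0.1624 0.106 ] [0.5604 0.1534 0.1049] [134 133 128]
235 [0.5553 0.1616 0.1057] [0.5578 0.1527 0.106 ] [135 134 129]
240 [0.5525 0.1608 0.1063] [0.5545 0.1518 0.1051] [134 134 129]
245 [0.5493 0.16   0.1058] [0.5519 0.1511 0.1062] [136 135 130]
250 [0.5464 0.1592 0.1061] [0.5481 0.15   0.1044] [136 134 129]
255 [0.5586 0.1617 0.1393] [0.5607 0.1545 0.1396] [60 61 62]
260 [0.5585 0.1616 0.1442] [0.5602 0.1544 0.1437] [54 56 56]
265 [0.5585 0.1615 0.1492] [0.5605 0.1547 0.1495] [54 56 56]
270 [0.5585 0.1614 0.1538] [0.5605 0.1548 0.1542] [57 58 57]
275 [0.5584 0.1612 0.1578] [0.5601 0.1548 0.1577] [56 58 58]
280 [0.5589 0.1613 0.1628] [0.5601 0.1549 0.162 ] [55 56 56]
285 [0.5585 0.1611 0.166 ] [0.5603 0.1551 0.1662] [54 56 55]
290 [0.5594 0.1612 0.1711] [0.5606 0.1553 0.1704] [55 57 58]
295 [0.5575 0.1607 0.1715] [0.5588 0.1548 0.1709] [108 111 110]
300 [0.5596 0.1611 0.178 ] [0.5611 0.1557 0.1781] [10 12 12]
305 [0.5595 0.161  0.1809] [0.5611 0.1557 0.1812] [12 11 13]
310 [0.5579 0.1606 0.1813] [0.5608 0.1557 0.1836] [ 9  9 12]
315 [0.557  0.1603 0.1828] [0.5607 0.1558 0.1862] [ 9  9 11]
320 [0.5531 0.1593 0.1801] [0.5608 0.1559 0.1891] [18 19 20]
325 [0.552  0.159  0.1815] [0.5603 0.1558 0.1909] [14 15 18]
```

Depth shows the real fingertips at z≈0.137 while the reported TCP is 0.095. So the true tips sit about 4 cm above the reported TCP, and there's been no contact yet. I'll go down in stages and re-measure.

>>> send_rows([
  [0,[0,0,0.5],0],
  [0,[0,0,0.5],0],
  [0,[0,0,0],0],
  [0,[0,0,0],0],
])

```text
t: 8.78
tool_pos: [0.548, 0.1569, 0.0849]
tool_rot: [3.114, 0.415, -0.0]
contact_force: [0.4, 0.5, 0.2]
opening: 0.0
grip_force: 0.0
```

```bash
cat > tip.py <<'E'
from h import *
d=get('wrist'); P=cloud(d); o=ctrl.get_obs(); print(o['tool_pos'],o['t'],o['contact_force'])
for u in (272,288):
    c=P[200:300,u]; dr=np.nonzero(np.diff(d['range_z'][200:300,u])<-.01)[0]; print(u,[(200+i,c[i].round(4),c[i+1].round(4),c[i+2].round(4)) for i in dr])
print(P[225:235,276:283].reshape(-1,3).mean(0))
E
python3 tip.py
```

```text
[0.5481327  0.15691458 0.08510746] 8.825 [0.37035244 0.89026066 0.40038722]
272 [(np.int64(254), array([0.5483, 0.1595, 0.1057]), array([0.5586, 0.1617, 0.1293]), array([0.5586, 0.1617, 0.1302]))]
288 [(np.int64(254), array([0.5505, 0.151 , 0.1054]), array([0.5603, 0.1543, 0.1286]), array([0.5603, 0.1544, 0.1296]))]
[0.5626055  0.15940147 0.10396015]
```

>>> send_rows([
  [0,[0,0,0.8],0],
  [0,[0,0,0.8],0],
  [0,[0,0,0.2],0],
  [0,[0,0,0],0],
  [0,[0,0,0],0],
])

```text
t: 9.45
tool_pos: [0.5482, 0.1569, 0.0671]
tool_rot: [-3.114, -0.415, -0.001]
contact_force: [-0.0, 0.1, -0.3]
opening: 0.0004
grip_force: 0.0
```

```bash
python3 tip.py
```

```text
[0.54815372 0.15695904 0.06711624] 9.5 [ 0.20427468  0.10592042 -0.86718763]
272 [(np.int64(257), array([0.558 , 0.1615, 0.1119]), array([nan, nan, nan]), array([0.5588, 0.1617, 0.1157])), (np.int64(277), array([0.5584, 0.1612, 0.1315]), array([nan, nan, nan]), array([0.5584, 0.1612, 0.133 ]))]
288 []
[nan nan nan]
```

Gap is about 5 mm. Pressing in 1 mm steps.

>>> send_rows([
  [0,[0,0,0.3],0],
  [0,[0,0,0.2],0],
  [0,[0,0,0.1],0],
  [0,[0,0,0.1],0],
  [0,[0,0,0],0],
  [0,[0,0,0],0],
])

```text
t: 10.25
tool_pos: [0.5484, 0.157, 0.0607]
tool_rot: [3.114, 0.415, 0.001]
contact_force: [-1.3, -0.2, 5.2]
opening: -0.0
grip_force: 2.5
```

>>> send_rows([
  [0,[0,0,0.1],0],
  [0,[0,0,0],0],
  [0,[0,0,0],0],
])

```text
t: 10.62
tool_pos: [0.549, 0.1571, 0.0607]
tool_rot: [3.114, 0.415, 0.003]
contact_force: [-1.9, 0.3, 8.7]
opening: -0.0003
grip_force: 4.2
```

>>> send_rows([
  [0,[0,0,0.1],0],
  [0,[0,0,0],0],
  [0,[0,0,0],0],
])

```text
t: 11.0
tool_pos: [0.5493, 0.1571, 0.0606]
tool_rot: [3.114, 0.415, 0.004]
contact_force: [-3.7, 0.1, 12.8]
opening: -0.0001
grip_force: 6.1
```

The hard stop is reached: force rises while the tool stays put, so the tip offset is about 39.5 mm. Releasing.

>>> send_rows([
  [0,[0,0,-2],0],
  [0,[0,0,-4],0],
  [7,[0,0,-3],0],
  [7,[0,0,0],0],
  [7,[0,0,0],0],
  [7,[0,0,0],0],
  [7,[0,0,0],0],
])

```text
t: 11.88
tool_pos: [0.5472, 0.1568, 0.1465]
tool_rot: [3.114, 0.415, -0.004]
contact_force: [0.6, -0.5, 0.3]
opening: 0.07
grip_force: 0.0
```

Run:
```python
from h import *
d=get('wrist','w5'); o=ctrl.get_obs(); print(o['tool_pos'],o['opening'],o['t'])
P=cloud(d); q=P[130:300,220:340].reshape(-1,3); q=q[(q[:,2]>.135)&(q[:,2]<.147)]; print(len(q), np.median(q,0) if len(q) else 0,(np.nanmax(q,0)+np.nanmin(q,0))/2)
for u in range(185,230,8):
    z=P[230:330,u,2]; i=np.nanargmin(np.where(z>.12,z,9)); print(u,230+i,P[230+i,u])
```

```text
[0.54742246 0.1568417  0.14682248] 0.06956496011456456 11.925
2843 [0.54940542 0.15704485 0.1407417 ] [0.54730671 0.15659356 0.13952365]
185 265 [0.54741391 0.19853425 0.20014249]
193 262 [0.54793722 0.19589605 0.19683328]
201 262 [0.54897043 0.19237555 0.19697468]
209 230 [0.52439002 0.20386023 0.10249776]
217 230 [0.51896509 0.19969021 0.08597428]
225 230 [0.52717611 0.19228105 0.10156878]
```

View pics/w5.png

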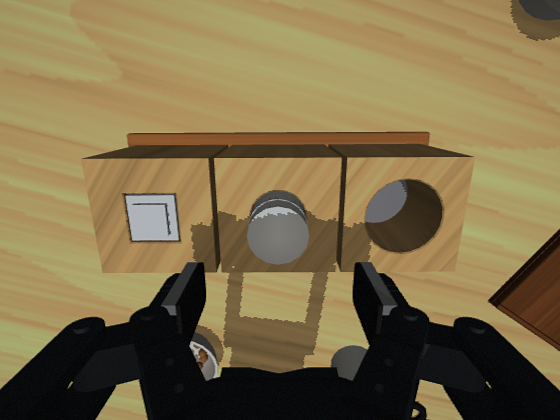

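The tub has sprung up: its lid at (278,235) is higher and side wall is visible. Measured centre is (0.547,0.157) with its top at 0.141. Descending and gripping.

>>> send_rows([
  [7,[0,0,3],0],
  [7,[0,0,3],0],
  [7,[0,0,2],0],
  [7,[0,0,0.3],0],
  [7,[0,0,0],0],
  [3,[0,0,0],0],
  [3,[0,0,0],0],
  [3,[0,0,0],0],
  [3,[0,0,0],0],
  [3,[0,0,0],0],
], newtons=30)

```text
t: 13.18
tool_pos: [0.5484, 0.157, 0.0654]
tool_rot: [-3.114, -0.415, -0.001]
contact_force: [1.6, -0.2, 1.1]
opening: 0.0393
grip_force: 30.0
```

>>> send_rows([
  [3,[0,0,-1],0],
  [3,[0,0,-3],0],
  [3,[0,0,-4],0],
  [3,[0,0,-1],0],
  [3,[0,0,0],0],
  [3,[0,0,0],0],
])

```text
t: 13.92
tool_pos: [0.5466, 0.1567, 0.1527]
tool_rot: [3.114, 0.415, -0.006]
contact_force: [-0.4, 0.1, -1.5]
opening: 0.0395
grip_force: 31.0
```

>>> send_rows([
  [3,[-1.4,4.5,0],0],
  [3,[-1.4,4.5,0],0],
  [3,[-1.4,4.5,0],0],
  [3,[-1.4,4.5,0],0],
  [3,[-1.4,4.5,0],0],
  [3,[-1.4,4.5,0],0],
  [3,[-1.4,4.5,0],0],
  [3,[-1.4,4.5,0],0],
  [3,[0,0,0],0],
  [3,[0,0,0],0],
])

```text
t: 15.18
tool_pos: [0.5333, -0.2191, 0.1533]
tool_rot: [-3.112, -0.414, 0.003]
contact_force: [-0.2, 0.7, -1.6]
opening: 0.0392
grip_force: 31.1
```

Run:
```python
from h import *
d=get('side'); f=d['frame'][120:260,170:400]; cv2.imwrite('pics/s3.png',cv2.resize(f[...,::-1],None,fx=3,fy=3))
w=get('wrist','w6'); o=ctrl.get_obs(); print(o['tool_pos'],o['opening'],o['grip_force'],o['t'])
P=cloud(w); print(P[120:300:20,[150,280,410]].round(3))
```

```text
[ 0.5338153  -0.21850601  0.15404043] 0.03966075755666936 31.05544706544606 15.275
[[[ 0.564 -0.076 -0.   ]
  [ 0.599 -0.203  0.007]
  [ 0.633 -0.329  0.   ]]

 [[ 0.544 -0.079 -0.001]
  [ 0.58  -0.208  0.006]
  [ 0.615 -0.337 -0.001]]

 [[ 0.524 -0.082 -0.001]
  [ 0.561 -0.213  0.005]
  [ 0.596 -0.345 -0.   ]]

 [[ 0.502 -0.085 -0.001]
  [ 0.541 -0.219  0.006]
  [ 0.576 -0.353 -0.001]]

 [[ 0.481 -0.088 -0.   ]
  [ 0.52  -0.225  0.006]
  [ 0.555 -0.362 -0.   ]]

 [[ 0.457 -0.092 -0.001]
  [ 0.552 -0.216  0.167]
  [ 0.534 -0.37  -0.   ]]

 [[ 0.434 -0.096  0.   ]
  [ 0.552 -0.216  0.196]
  [ 0.512 -0.379  0.001]]

 [[ 0.409 -0.099 -0.   ]
  [ 0.552 -0.216  0.217]
  [ 0.489 -0.388  0.   ]]

 [[ 0.383 -0.103  0.   ]
  [ 0.548 -0.217  0.227]
  [ 0.464 -0.399 -0.   ]]]
```

View pics/w6.png

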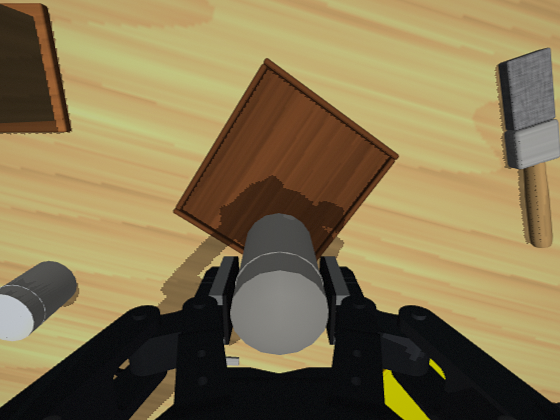

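The tub is held upright (lid at (280,312)) over the dark tray, whose corners are at (267,60), (398,157) and (175,211). Lowering it.

>>> send_rows([
  [3,[0,0,2],0],
  [3,[0,0,4],0],
  [3,[0,0,4],0],
  [3,[0,0,3],0],
  [3,[0,0,1],0],
  [3,[0,0,0.4],0],
  [3,[0,0,0],0],
  [3,[0,0,0],0],
])

```text
t: 16.27
tool_pos: [0.5352, -0.2204, 0.0125]
tool_rot: [3.112, 0.415, 0.003]
contact_force: [0.2, 0.1, -1.4]
opening: 0.0391
grip_force: 31.1
```

>>> send_rows([
  [3,[0,0,0.2],0],
  [3,[0,0,0.2],0],
  [3,[0,0,0],0],
  [3,[0,0,0],0],
])

```text
t: 16.77
tool_pos: [0.5341, -0.2198, 0.007]
tool_rot: [-3.114, -0.415, 0.0]
contact_force: [-1.2, 0.4, -0.9]
opening: 0.0392
grip_force: 31.1
```

>>> send_rows([
  [3,[0,0,0.15],0],
  [3,[0,0,0],0],
  [3,[0,0,0],0],
])

```text
t: 17.15
tool_pos: [0.5342, -0.2198, 0.0055]
tool_rot: [-3.114, -0.415, 0.0]
contact_force: [0.6, 0.4, -1.1]
opening: 0.0389
grip_force: 31.1
```

>>> send_rows([
  [3,[0,0,0.1],0],
  [3,[0,0,0.1],0],
  [3,[0,0,0],0],
  [3,[0,0,0],0],
])

```text
t: 17.65
tool_pos: [0.5347, -0.2199, 0.0047]
tool_rot: [3.114, 0.415, 0.001]
contact_force: [-0.7, 1.3, 4.8]
opening: 0.0394
grip_force: 31.6
```

>>> send_rows([
  [3,[0,0,0.1],0],
  [3,[0,0,0],0],
  [3,[0,0,0],0],
])

```text
t: 18.02
tool_pos: [0.5348, -0.2199, 0.0046]
tool_rot: [-3.114, -0.415, -0.001]
contact_force: [-2.9, 3.4, 8.9]
opening: 0.0393
grip_force: 32.0
```

>>> send_rows([
  [3,[0,0,0.1],0],
  [3,[0,0,0],0],
  [3,[0,0,0],0],
])

```text
t: 18.4
tool_pos: [0.535, -0.2198, 0.0046]
tool_rot: [-3.114, -0.415, -0.001]
contact_force: [-5.2, 4.4, 16.0]
opening: 0.0395
grip_force: 32.4
```

Run:
```python
from h import *
w=get('wrist','w7'); o=ctrl.get_obs(); print(o['tool_pos'],o['contact_force'],o['opening'],o['grip_force'],o['t'])
P=cloud(w); q=P[280:345:8,[260,280,300]]; print(q.round(4)); t=P[...,2]; print(P[100:240:20,280].round(4))
```

```text
[ 0.53495677 -0.2198475   0.00454637] [-5.48584186  3.4172343  15.05151861] 0.0390649432754507 32.35906259986223 18.45
[[[ 0.5475 -0.2104  0.0776]
  [ 0.5495 -0.2178  0.0775]
  [ 0.5512 -0.2253  0.0771]]

 [[ 0.5446 -0.2112  0.0784]
  [ 0.5472 -0.2184  0.0794]
  [ 0.5488 -0.2259  0.0787]]

 [[ 0.5421 -0.2119  0.0798]
  [ 0.5441 -0.2193  0.0798]
  [ 0.5457 -0.2268  0.0792]]

 [[ 0.5385 -0.2128  0.0795]
  [ 0.5408 -0.2202  0.08  ]
  [ 0.5424 -0.2277  0.0792]]

 [[ 0.535  -0.2137  0.0795]
  [ 0.5375 -0.2211  0.0801]
  [ 0.5388 -0.2288  0.0791]]

 [[ 0.5313 -0.2146  0.0793]
  [ 0.5337 -0.2221  0.0797]
  [ 0.5354 -0.2298  0.0793]]

 [[ 0.5287 -0.2154  0.0806]
  [ 0.5302 -0.2231  0.0798]
  [ 0.5325 -0.2306  0.0801]]

 [[ 0.5241 -0.2165  0.0793]
  [ 0.5262 -0.2242  0.0793]
  [ 0.5287 -0.2317  0.0799]]

 [[ 0.5195 -0.2176  0.0783]
  [ 0.5226 -0.2252  0.0794]
  [ 0.5229 -0.2336  0.0771]]]
[[ 0.6144 -0.2002  0.0064]
 [ 0.6045 -0.2029  0.0062]
 [ 0.5942 -0.2057  0.0062]
 [ 0.5834 -0.2087  0.0051]
 [ 0.5726 -0.2116  0.0066]
 [ 0.5609 -0.2149  0.0054]
 [ 0.5528 -0.217   0.0172]]
```

The tub stands flat on the floor: the lid is level at 0.080 and there is contact force. I'll ease the pressure, release and retreat.

>>> send_rows([
  [3,[0,0,-0.25],0],
  [3,[0,0,0],0],
  [5,[0,0,0],0],
  [7,[0,0,0],0],
  [7,[0,0,0],0],
  [7,[0,0,0],0],
  [7,[0,0,-2],0],
  [7,[0,0,-4],0],
  [7,[0,0,-5],0],
  [7,[0,0,-3],0],
])

```text
t: 19.7
tool_pos: [0.5357, -0.2207, 0.1492]
tool_rot: [3.11, 0.414, 0.007]
contact_force: [0.5, 0.2, -0.4]
opening: 0.07
grip_force: 0.0
```

>>> send_rows([
  [7,[0,0,0],0],
  [7,[0,0,0],0],
  [7,[0,0,0],0],
])

```text
t: 20.08
tool_pos: [0.5331, -0.2193, 0.1422]
tool_rot: [-3.112, -0.414, 0.004]
contact_force: [-0.9, 0.5, 0.0]
opening: 0.0701
grip_force: 0.0
```

Run:
```python
from h import *
w=get('wrist','w8'); o=ctrl.get_obs(); print(o['tool_pos'],o['contact_force'],o['opening'],o['t'])
```

```text
[ 0.53317684 -0.21930066  0.14216829] [-0.11432596 -0.15893192 -0.1398668 ] 0.06998393843261863 20.125
```

View pics/w8.png

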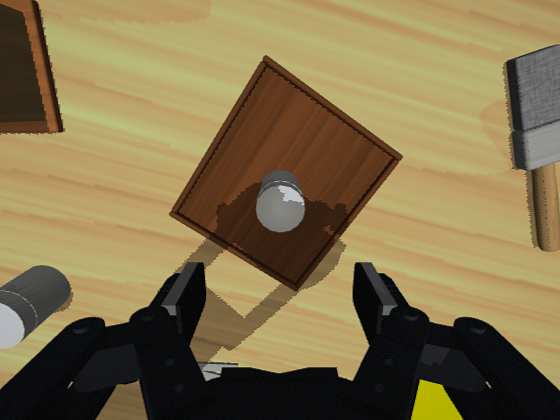

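The tub stands upright at (281,205) near the middle of the dark tray, and the gripper is clear of it.

```bash
python3 -c "
from station import ctrl
print(ctrl.finish_job())"
```

```text
the job is handed in; nothing more can be done
None
```

The round tub was pressed, sprung up, lifted out and released upright near the middle of the dark tray; the square tub was not touched, and the job was handed in at about 20 s (the hand-in returned no verdict).

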